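# Calibration check on the channel that holds the calibration plug

### The arm

A 6-joint arm with a two-finger parallel gripper is mounted at the origin on a cart in front of the work surface, level with it; the furniture and walls round the work are solid. World frame = base frame: x ahead of the robot, y to its left, z up, the work surface at z = 0. Lengths are in m, angles in rad, forces in N, time in s.
With the tool pointing down it reaches from about 0.35 to 0.85 m from the base axis. Payload 8.1 kg.
Tool frame: the origin (TCP) lies at the very end of the fingers, on their centre line; the grasp point (between the pads) lies 19 mm behind it; z points along the fingers, y is the line along which they close (so a half turn about z gives the same grasp; the last joint's range is limited). The gripper opens to 93 mm and grips with 3 to 60 N. Pads are 15 mm wide; open, the fingers measure 128 mm over their backs; the gripper's body (75 mm by 188 mm) begins 65 mm behind the grasp point.
Start: joints at [-1.223, 0.13, 1.488, -0, 1.523, -0.085], TCP at [0.252, -0.545, 0.219] pointing down, gripper open.
Joint ranges: [-2.96, 2.96], [-0.89, 2.26], [0.02, 2.5], [-1.34, 4.48], [0, 2.73], [-2.66, 2.66]. Speed limits (rad/s): [2.39, 2.39, 2.79, 3.14, 3.14, 3.14].

### API

Orientations are given as a rotation vector (axis times angle).
In Python, from plant import robot gives the robot as it stands. The module is installed in compiled form; this text tells all that it offers.
- The arm moves only by the tool play_rows, never from a script. Its argument "increments" is text: rows parted by semicolons, each of 5 numbers parted by spaces: the shift along the tool's x, y, z in mm, then the turn about the tool's z in degrees, then the closure, from -1 (fully open) to 1 (shut). In form: dx dy dz yaw claw; .... A call has 1 to 20 rows; each row is the pose to reach, as a shift and turn from the pose commanded when the call began, along the tool's axes at that moment; what a row does not reach only later rows make up. A row lasts 1/10 s, in which the tool goes at most 50 mm and 8.59 degrees, less where a joint would pass 70% of its speed; a pose out of reach is approached as far as the arm can. A call with a gripper value outside its range is refused whole. The fingers move at their own pace and stop on an object; "force" is the grip in N (left out, the last holds). Time passes only in rows, so rows that repeat a pose let the fingers close. It gives the time, the measured TCP pose, the force, the opening and the grip force at its end, in the units of the state.
- robot.read_state(): the state, without advancing time (a new reading comes with each control period).
- robot.read_camera(name): name is "side" or "top"; returns the picture (420x560x3 uint8, blue, green, red); there is no depth.
- robot.calibration(name): a dict with "vertical_fov" (degrees; the focal length in pixels is half the picture's height over the tangent of half this angle, whatever the lens; pixels are square), "cx", "cy" (the principal point, pixels), "D" ([k1, k2, p1, p2, k3] as OpenCV has them; the pictures are not rectified), "rvec" (rotation vector, rad) and "tvec" (3), from world to camera coordinates, as OpenCV has them. Camera axes: x right, y down, z forward; pixel columns grow to the right and rows downward; lengths in m; the calibration is good to about 2 mm. A picture is of the moment at which its call begins. calibration takes no time and is no camera call.
- robot.close_job(): hands the job in; it is judged then, once.
Trained networks look in the newest picture that a camera, given by its name, has taken for a name from the list of things; names that differ only in an ending like _2 or _b are one class to them, and where a whole thing is asked for, a point or a joint stands for the part that bears it (a point fixed in the world has none). Each returns a list of dicts, best first, with "conf" (0 to 1); they miss things now and then, are a little off and sometimes report something else, mostly with a low value. They report only what shows in the picture. A call takes as long as a camera call.
- robot.recognise(camera, query): "centre" ([x, y, z] in m, in world coordinates, good to about 4 mm: the middle of the surface that is visible of it).
- robot.regions_of(camera, query): "pixels" (420x560 bool, what is visible of it).
- robot.landmark_of(camera, query): "centre" ([x, y, z] in m, in world coordinates, good to about 4 mm: a listed point, or the origin of a listed thing).
The state is a dict: "t": time; "q": joint angles; "dq": joint speeds; "joint_torque": joint torques, N m; "tool_pos": TCP position; "orientation": TCP orientation; "force": force on the tool from outside, world axes, zero at the start; "wrist_torque": the same for the moment, N m; "opening": finger opening in m; "gripper_force": force on a finger pad.
Only numpy, scipy, OpenCV 4.12 (cv2) and the standard library are available. Lean on these libraries where they do the work, as an engineer would, in place of code of your own. Each camera call takes 0.05 s, during which the arm holds its last target. There are 200 camera calls.

### The job

Run the calibration check on the switching unit. Its selector marks carry no numbers, so push the channel selector right back anticlockwise to its end stop, then turn it clockwise click by click, one click for each socket counted from the left as the robot sees them (leftmost socket = first click), until it rests in the click of the socket that holds the upright terminal plug. Then push the calibration lever fully over to its far side, let go of everything, and leave the specimens and the marker beside the unit where they lie.

Things in the scene. Friction and masses are not known exactly. Their poses are not given: they have to be found in the camera images.
- switch_unit: Fixed bench instrument: low grey case, black side cheeks (70 mm high), level aluminium top panel 66 mm above the worktop. 214 mm deep (its x, away from the robot), 282 mm wide (its y, to the left). Origin: centre of its underside; z up. On the panel: the selector left of the middle, the calibration lever right, six sockets along the far edge.
- socket_row (a point): Middle of the row of six sockets, at panel height, x = +74 mm of the unit. The sockets lie 35 mm apart along the unit's y: y = +87.5 (socket 1, leftmost), +52.5, +17.5, -17.5, -52.5, -87.5 mm (socket 6). Five are closed by flat grey dust caps standing 13 mm above the panel, one holds the plug.
- cal_plug: Calibration plug: grey terminal plug with a row of orange tabs on top, 36 mm along the unit's x, 16 mm wide, standing 26 mm above the panel in one of the six sockets, fixed there; the only tall thing in the row. Origin: centre of its underside.
- selector (a joint): Channel selector, rad. 0 = anticlockwise end stop (rest), grip points to the unit's +y (left); grows clockwise seen from above: pi/2 = grip to +x (away), pi = grip to -y, the other stop. Positions are 30 degrees apart: n clicks from rest = socket n. It starts in position 2, 3, 4 or 5.
- selector_pivot (a point): Point on the selector's upright axis at panel height, at x = -32, y = +45 mm of the unit. Sprung detent: a click takes up to about 0.35 N m at its start (5 N at 65 mm from the axis), nothing half way (15 degrees); from there the handle snaps ahead into the next position by itself and rests within 1 degree of it. A black disc 84 mm across, 2.5 mm thick, with seven white marks lies under it.
- selector_grip (a point): Point on the selector's grip, 65 mm from the axis, 25 mm above the panel. Black plastic handle: hub 52 mm across and one straight grip, 18 mm wide with upright sides, reaching 85 mm from the axis; underside 13 mm, top 37 mm above the panel; white line on top. Site y axis: outwards along the grip.
- cal_lever (a joint): Calibration lever, rad. 0 = off, leaning 0.4 rad to the unit's -x (towards the robot); 0.8 = on, leaning 0.4 rad to +x (far side). Over-centre: a spring holds it at either end; past 0.4 it snaps over by itself. Takes about 3 N at the tip.
- cal_tip (a point): Centre of the top of the calibration lever, 62 mm from its axis. Black paddle 16 mm wide (y), 10 mm thick, 36 mm high, on a steel stalk 10 mm thick, in a black bezel 72 x 44 mm, 7 mm high.
- cal_pivot (a point): Point on the calibration lever's level axis (along the unit's y), 2 mm below the panel, at x = -30, y = -92 mm of the unit.
- specimen_a: Loose flat steel tensile specimen, 165 x 26 x 9 mm, lying left of the unit. Origin: centre of its underside.
- specimen_b: Loose flat steel tensile specimen, 150 x 22 x 9 mm, lying right of the unit. Origin: centre of its underside.
- marker: Loose marker pen, 132 x 17 mm, lying right of the unit, beyond the specimen. Origin: centre of its underside.

How it is judged:
By the outcome, as a careful person would: the job done as asked, in the order asked, and still so for the second after the job is handed in, with the robot touching nothing.
It also fails if it takes over 51 s, if anything falls off the work surface, if the arm or the gripper's body presses on something with over 40 N, if the wrist force passes 120 N, or if a joint passes its speed limit or range.

## Working session

There is one attempt and no reset: what is moved stays moved. The work goes in short steps, Python scripts to look and compute and a tool call to move; the robot and the scene stay as the last step left them, time stands still between calls to the robot, and variables do not carry over. Pictures are saved under pics/ and viewed, at most 10 in all, crops included, and the job is handed in when it is done.

Besides the shell and the picture viewer there is one more tool, called after "Call:" in YAML: its name, and indented under it one key for each argument. play_rows: Moves the arm, as the interface text tells. Its arguments: {"type":"object","properties":{"increments":{"type":"string"},"force":{"type":"number"}},"required":["increments"]}

```bash
mkdir -p pics
python3 - <<'E'
from plant import robot
import cv2,numpy as np
for c in("top","side"):
    im=robot.read_camera(c);cv2.imwrite(f"pics/{c}0.png",im)
    for n in("selector_pivot","selector_grip","cal_tip","cal_pivot","socket_row","switch_unit","cal_plug"):
        r=robot.landmark_of(c,n)
        print(c,n,[(np.round(d["centre"],4).tolist(),round(d["conf"],2)) for d in r[:2]])
s=robot.read_state();print(s["t"],s["tool_pos"],s["orientation"],s["opening"])
E
```

```text
top selector_pivot [([0.5127, -0.0734, 0.069], 0.8)]
top selector_grip [([0.5737, -0.077, 0.0916], 0.8)]
top cal_tip [([0.4688, -0.202, 0.1214], 0.51)]
top cal_pivot [([0.4982, -0.2089, 0.0625], 0.65)]
top socket_row []
top switch_unit [([0.5391, -0.1214, 0.0016], 0.56)]
top cal_plug [([0.6101, -0.1136, 0.0682], 0.68)]
side selector_pivot [([0.5085, -0.0679, 0.0648], 0.65)]
side selector_grip [([0.5737, -0.0803, 0.0933], 0.7), ([0.6114, -0.1258, 0.066], 0.54)]
side cal_tip [([0.4727, -0.2052, 0.119], 0.47)]
side cal_pivot [([0.494, -0.2084, 0.065], 0.97)]
side socket_row [([0.6092, -0.1295, 0.0671], 0.62)]
side switch_unit [([0.5374, -0.1175, 0.0015], 0.79)]
side cal_plug [([0.6136, -0.1127, 0.0707], 0.51)]
0.8 [ 0.25167298 -0.54466032  0.21866611] [ 3.06831689e+00  6.74551019e-01 -1.01890734e-05] 0.0925288596286699
```

View pics/top0.png

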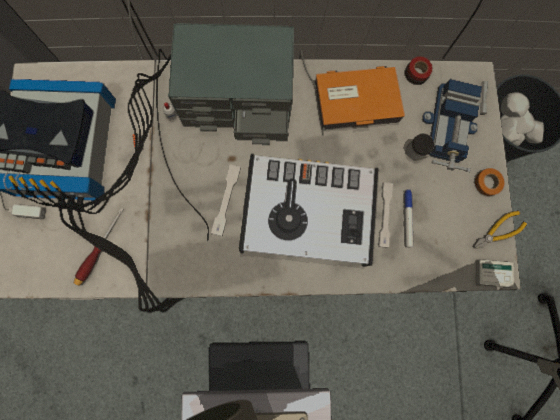

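View pics/side0.png

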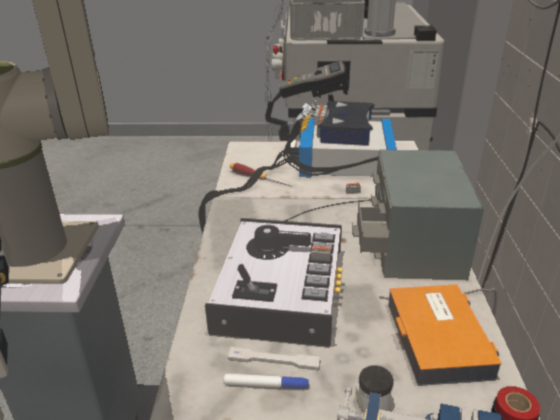

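The top view shows the plug (orange tabs, about (305,172)) third from the left among the sockets (273…353), and the grip pointing away (291,182), roughly position 3. The side view agrees, and the lever leans towards the robot at about (245,275). The target is socket 3.

```bash
cat > h.py <<'E'
import numpy as np
from scipy.spatial.transform import Rotation as R
from plant import robot
P={"piv":(-32,45,66),"cp":(-30,-92,64),"sr":(74,0,66),"u":(0,0,0),"tip":(-30-62*np.sin(.4),-92,64+62*np.cos(.4)),"plug":(74,17.5,66)}
M=[("piv",.5127,-.0734),("piv",.5085,-.0679),("cp",.4982,-.2089),("cp",.494,-.2084),("sr",.6092,-.1295),("u",.5391,-.1214),("u",.5374,-.1175),("tip",.4688,-.202),("tip",.4727,-.2052),("plug",.6101,-.1136),("plug",.6136,-.1127)]
A=np.array([P[m[0]][:2] for m in M])/1e3;B=np.array([m[1:] for m in M])
a=A-A.mean(0);b=B-B.mean(0)
yaw=np.arctan2((a[:,0]*b[:,1]-a[:,1]*b[:,0]).sum(),(a*b).sum())
Rm=np.array([[np.cos(yaw),-np.sin(yaw)],[np.sin(yaw),np.cos(yaw)]])
T=B.mean(0)-Rm@A.mean(0)
res=(B-T-A@Rm.T)*1e3
def W(x,y): return T+Rm@(np.array([x,y])/1e3)
def inc(targets,claw=-1):
    """targets: (x,y,z world m, world angle of tool x in deg) -> rows"""
    s=robot.read_state();Rt=R.from_rotvec(s["orientation"]);X=Rt.as_matrix()[:,0]
    a0=np.degrees(np.arctan2(X[1],X[0]));p=np.array(s["tool_pos"])
    print("t",round(s["t"],2),"pos",p.round(4),"a0",round(a0,1),"F",np.round(s["force"],1),"open",round(s["opening"],4))
    for x,y,z,al in targets:
        d=Rt.inv().apply(np.array([x,y,z])-p)*1e3
        print("%.1f %.1f %.1f %.1f"%(*d,(a0-al+180)%360-180))
def grip(theta,r,z):
    """pose with tool x along grip at selector angle theta deg, radius r mm"""
    u=np.radians(90-theta);w=W(-32+r*np.cos(u),45+r*np.sin(u))
    return (*w,z,90-theta+np.degrees(yaw))
E
python3 - <<'E'
from h import *
print("yaw",np.degrees(yaw),T);print(res.round(1).tolist())
v=np.array([.5737-.5106,-.0787-.0707]);print("grip deg",90-np.degrees(np.arctan2(-.0787+.0707,.5737-.5106)-yaw), "from fit piv",W(-32,45))
inc([grip(90,58,.2),grip(90,58,.081)])
E
```

```text
yaw -7.481535848012584 [ 0.53692187 -0.12008257]
[[1.6, -2.1], [-2.6, 3.4], [3.0, -1.5], [-1.2, -1.0], [-1.1, 0.2], [2.2, -1.3], [0.5, 2.6], [-2.5, 2.2], [1.4, -1.0], [-2.5, -1.2], [1.0, -0.3]]
grip deg 89.74403851301074 from fit piv [ 0.51105359 -0.07129904]
t 0.8 pos [ 0.2517 -0.5447  0.2187] a0 24.8 F [-0.3 -0.2  1.1] open 0.0925
483.0 -290.0 18.7 32.3
483.0 -290.0 137.7 32.3
```

Call:
play_rows:
  increments: "483 -290 19 32.3 -1;483 -290 19 32.3 -1;483 -290 19 32.3 -1;483 -290 19 32.3 -1;483 -290 19 32.3 -1;483 -290 19 32.3 -1;483 -290 19 32.3 -1;483 -290 19 32.3 -1;483 -290 19 32.3 -1;483 -290 19 32.3 -1;483 -290 19 32.3 -1;483 -290 19 32.3 -1;483 -290 19 32.3 -1;483 -290 70 32.3 -0.2;483 -290 70 32.3 -0.2;483 -290 70 32.3 -0.2"
  force: 20

```text
t: 2.4
tool_pos: [0.5669, -0.0794, 0.1478]
orientation: [-3.134, 0.207, 0.006]
force: [1.1, 0.2, 0.6]
opening: 0.0737
gripper_force: 0.0
```

Run:
```python
from h import *
import cv2
inc([grip(90,58,.081)])
a=robot.read_camera("side")[200:340,180:380];b=robot.read_camera("top")[140:280,220:420]
cv2.imwrite("pics/s1.png",cv2.resize(np.hstack([a,b]),None,fx=2,fy=2,interpolation=cv2.INTER_CUBIC))
```

```text
t 2.4 pos [ 0.5669 -0.0794  0.1478] a0 -7.6 F [1.1 0.2 0.6] open 0.0737
1.8 -0.8 66.8 -0.1
```

View pics/s1.png

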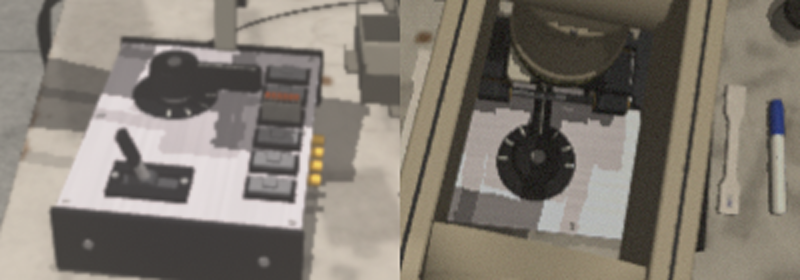

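The fingers straddle the grip (about (540,95) in the crop), with the lever and caps clear. Descend and grasp.

Call:
play_rows:
  increments: "1 0 30 0 -0.2;1 0 60 0 -0.2;1 0 66 0 -0.2;1 0 66 0 1;1 0 66 0 1;1 0 66 0 1;1 0 66 0 1;1 0 66 0 1;1 0 66 0 1;1 0 66 0 1"
  force: 20

```text
t: 3.5
tool_pos: [0.57, -0.0791, 0.0834]
orientation: [3.135, -0.205, 0.002]
force: [0.5, -0.2, 4.0]
opening: 0.018
gripper_force: 20.0
```

Run:
```python
from h import *
inc([grip(t,58,.081) for t in list(range(90,-1,-10))+[-3,-5]])
```

```text
t 3.5 pos [ 0.57   -0.0791  0.0834] a0 -7.5 F [ 0.5 -0.2  4. ] open 0.018
-1.5 -0.0 2.4 -0.0
-2.4 -10.1 2.4 -10.0
-5.0 -19.9 2.4 -20.0
-9.2 -29.0 2.4 -30.0
-15.0 -37.3 2.4 -40.0
-22.2 -44.5 2.4 -50.0
-30.5 -50.3 2.3 -60.0
-39.6 -54.5 2.3 -70.0
-49.4 -57.2 2.3 -80.0
-59.5 -58.0 2.3 -90.0
-62.5 -58.0 2.3 -93.0
-64.5 -57.8 2.3 -95.0
```

Call:
play_rows:
  increments: "-1 -10 0 -10 1;-1 -10 0 -10 1;-4 -20 0 -20 1;-4 -20 0 -20 1;-8 -30 0 -30 1;-8 -30 0 -30 1;-14 -38 0 -40 1;-14 -38 0 -40 1;-21 -46 0 -50 1;-21 -46 0 -50 1;-30 -52 0 -60 1;-30 -52 0 -60 1;-39 -56 0 -70 1;-39 -56 0 -70 1;-49 -59 0 -80 1;-49 -59 0 -80 1;-60 -60 0 -90 1;-60 -60 0 -90 1;-62 -60 0 -92 1;-62 -60 0 -92 1"

```text
t: 5.5
tool_pos: [0.5183, -0.0131, 0.0835]
orientation: [2.325, 2.105, 0.004]
force: [10.6, -7.9, -3.5]
opening: 0.0179
gripper_force: 20.3
```

Run:
```python
from h import *
import cv2
inc([grip(0,59.5,.083)])
a=robot.read_camera("side")[200:340,180:380];b=robot.read_camera("top")[140:280,220:420]
cv2.imwrite("pics/s2.png",cv2.resize(np.hstack([a,b]),None,fx=2,fy=2,interpolation=cv2.INTER_CUBIC))
```

```text
t 5.5 pos [ 0.5183 -0.0131  0.0835] a0 84.3 F [10.6 -7.9 -3.5] open 0.0179
0.8 0.4 0.5 1.8
```

View pics/s2.png

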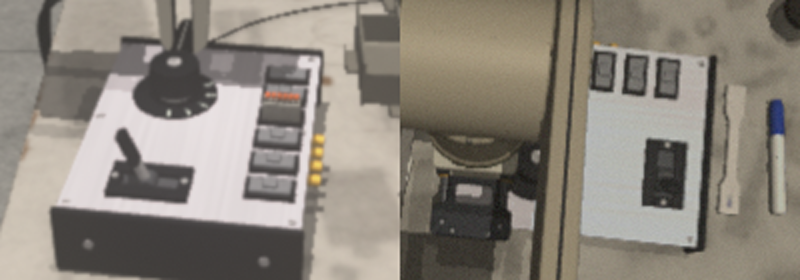

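The grip now points left against the stop, with about 10 N reaction. One more small push, then three clicks.

Call:
play_rows:
  increments: "0 -1.5 0 0 1;0 -1.5 0 0 1;0 -1.5 0 0 1;0 0 0 0 1;-0.6 8.3 0 8 1;-2.3 16.4 0 16 1;-5 24.2 0 24 1;-9 31.5 0 32 1;-9 31.5 0 32 1;-9 31.5 0 32 1;-9 31.5 0 32 1;-9 31.5 0 32 1"

```text
t: 6.8
tool_pos: [0.5465, -0.0245, 0.0831]
orientation: [2.819, 1.383, -0.001]
force: [-1.4, -5.8, 5.0]
opening: 0.0177
gripper_force: 19.8
```

Call:
play_rows:
  increments: "-0.6 8.3 0 8 1;-2 15.4 0 15 1;-4.3 22.3 0 22 1;-8 29.8 0 30 1;-8 29.8 0 30 1;-8 29.8 0 30 1;-8 29.8 0 30 1;-8 29.8 0 30 1"

```text
t: 7.6
tool_pos: [0.5651, -0.0483, 0.0829]
orientation: [3.081, 0.613, 0.0]
force: [-1.1, -3.5, 4.8]
opening: 0.0177
gripper_force: 19.8
```

Call:
play_rows:
  increments: "-0.6 8.3 0 8 1;-2 15.4 0 15 1;-4.3 22.3 0 22 1;-8 29.8 0 30 1;-8 29.8 0 30 1;-8 29.8 0 30 1;-8 29.8 0 30 1;-8 29.8 0 30 1"

```text
t: 8.4
tool_pos: [0.5692, -0.0784, 0.0828]
orientation: [3.135, -0.203, 0.0]
force: [-1.0, -2.0, 4.9]
opening: 0.0178
gripper_force: 19.8
```

Run:
```python
from h import *
inc([grip(90,59.5,.083)])
```

```text
t 8.4 pos [ 0.5692 -0.0784  0.0828] a0 -7.4 F [-1.  -2.   4.9] open 0.0178
0.9 0.6 -0.2 0.1
```

Call:
play_rows:
  increments: "0 0 0 0 -0.2;0 0 0 0 -0.2;0 0 0 0 -0.2;0 0 0 0 -0.2;0 0 -20 0 -0.2;0 0 -60 0 -0.2;0 0 -100 0 -0.2;0 0 -100 0 -0.2;0 0 -100 0 -0.2"

```text
t: 9.3
tool_pos: [0.57, -0.0785, 0.1839]
orientation: [3.135, -0.205, 0.004]
force: [-0.6, 0.1, -1.1]
opening: 0.0556
gripper_force: 0.0
```

Run:
```python
from h import *
import cv2
y=np.degrees(yaw)
inc([(*W(-95,-92),.183,y),(*W(-95,-92),.102,y),(*W(-27,-92),.102,y)])
print(robot.landmark_of("side","cal_tip")[:1] if robot.read_camera("side") is not None else 0, W(-54,-92))
r=robot.landmark_of("side","selector_grip");print(r[:1],grip(90,65,.091))
```

```text
t 9.3 pos [ 0.57   -0.0785  0.1839] a0 -7.5 F [-0.6  0.1 -1.1] open 0.0556
-122.4 137.5 0.6 -0.0
-122.6 137.5 81.6 -0.0
-54.6 137.5 81.8 -0.0
[{'centre': [0.4698, -0.2063, 0.1195], 'conf': 0.69}] [ 0.47140256 -0.2042682 ]
[{'centre': [0.5765, -0.0782, 0.0945], 'conf': 0.73}] (np.float64(0.5755002326295093), np.float64(-0.07976247846724563), 0.091, np.float64(-7.481535848012584))
```

Selector confirmed at position 3. Now the lever.

Call:
play_rows:
  increments: "-122 137 0 0 1;-122 137 0 0 1;-122 137 0 0 1;-122 137 0 0 1;-122 137 0 0 1;-122 137 0 0 1;-122 137 40 0 1;-122 137 82 0 1;-122 137 82 0 1;-122 137 82 0 1"

```text
t: 10.45
tool_pos: [0.43, -0.1971, 0.1001]
orientation: [-3.133, 0.203, 0.004]
force: [-0.1, 0.5, 0.8]
opening: 0.0007
gripper_force: 0.0
```

Call:
play_rows:
  increments: "10 0 0 0 1;20 0 0 0 1;30 0 0 0 1;40 0 0 0 1;48 0 0 0 1;56 0 0 0 1;62 0 0 0 1;66 0 0 0 1;68 0 0 0 1;68 0 0 0 1;68 0 0 0 1"

```text
t: 11.55
tool_pos: [0.4976, -0.2072, 0.1006]
orientation: [-3.135, 0.206, 0.0]
force: [-0.6, -0.2, 0.4]
opening: 0.0006
gripper_force: 0.7
```

Run:
```python
from h import *
import cv2
inc([])
a=robot.read_camera("side")[200:340,180:380]
cv2.imwrite("pics/s3.png",cv2.resize(a,None,fx=3,fy=3,interpolation=cv2.INTER_CUBIC))
```

```text
t 11.55 pos [ 0.4976 -0.2072  0.1006] a0 -7.5 F [-0.6 -0.2  0.4] open 0.0006
```

View pics/s3.png

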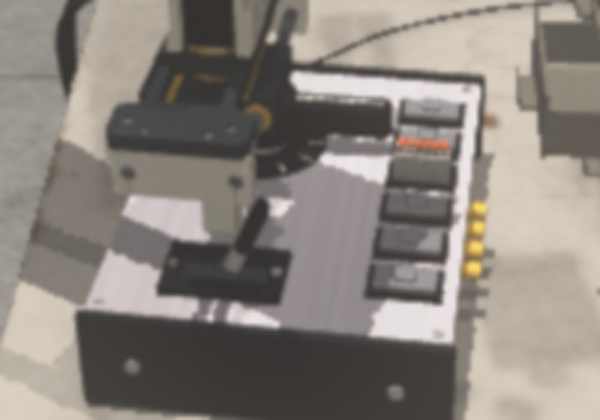

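The lever leans to the far side (about (255,220)). The plug's orange top at (425,145) has its grey face below at (425,172), which fits socket 3 with cap 2 partly hidden behind it. Back off, rise and check.

Call:
play_rows:
  increments: "-20 0 0 0 1;-40 0 0 0 1;-40 0 -40 0 1;-40 0 -90 0 1;-40 0 -120 0 1;-40 50 -120 0 1;-40 100 -120 0 1;-40 150 -120 0 1;-40 200 -120 0 1;-40 230 -120 0 1;-40 230 -120 0 1;-40 230 -120 0 1"

```text
t: 12.8
tool_pos: [0.4277, -0.4302, 0.2202]
orientation: [-3.134, 0.208, 0.0]
force: [-0.1, 0.2, 0.2]
opening: 0.0008
gripper_force: 0.0
```

Run:
```python
from h import *
import cv2
inc([])
a=robot.read_camera("side")[200:400,180:380];b=robot.read_camera("top")[130:330,220:420]
cv2.imwrite("pics/s4.png",cv2.resize(np.hstack([a,b]),None,fx=2,fy=2,interpolation=cv2.INTER_CUBIC))
```

```text
t 12.8 pos [ 0.4277 -0.4302  0.2202] a0 -7.6 F [-0.1  0.2  0.2] open 0.0008
```

View pics/s4.png

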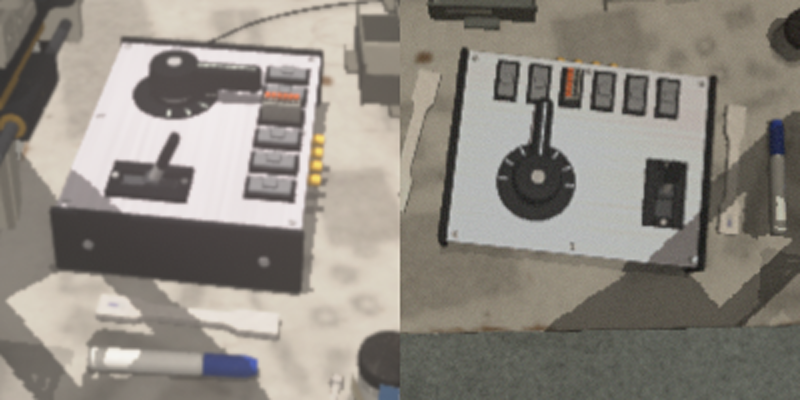

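The selector grip points straight away from the robot at (541,120), position 3. The plug is third from the left at (571,87), the lever leans to the far side, and the loose items are undisturbed.

```bash
python3 -c "
from plant import robot
print(robot.close_job())"
```

```text
the job is handed in; nothing more can be done
None
```

The job is handed in: I pushed the selector back to its anticlockwise stop and turned it three clicks to socket 3, where the plug is, then pushed the lever fully over; the arm is clear, and the specimens and marker were left untouched.

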